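# Seat a plug-in module through a sprung dust flap

## Robot

A 6-joint arm with a two-finger parallel gripper is mounted at the origin on a cart in front of the work surface, level with it; the furniture and walls round the work are solid. World frame = base frame: x ahead of the robot, y to its left, z up, the work surface at z = 0. Lengths are in m, angles in degrees, forces in N, time in s.
With the tool pointing down it reaches from about 0.325 to 0.775 m from the base axis. Payload 5.5 kg.
Tool frame: the origin (TCP) lies at the centre of the arm's flange, where the gripper is bolted on; the fingertips stand 182 mm ahead of it and the grasp point (between the pads) lies 163 mm ahead of it; z points along the fingers, y is the line along which they close (so a half turn about z gives the same grasp; the last joint's range is limited). The gripper opens to 88 mm and grips with 3 to 60 N. Pads are 20 mm wide; open, the fingers measure 115 mm over their backs; the gripper's body (75 mm by 178 mm) begins 61 mm behind the grasp point.
Start: joints at [62.813, 5.22, 70.514, -0, 104.267, -3.249], TCP at [0.243, 0.548, 0.405] pointing down, gripper open.
Joint ranges: [-164.24, 164.24], [-49.07, 125.15], [9.68, 141.18], [-86.29, 266.29], [3.28, 154.24], [-151.56, 151.56]. Speed limits (degrees/s): [147.25, 147.25, 172.46, 180, 180, 180].

## Interface

Orientations are given as a 3x3 rotation matrix whose columns are the frame's x, y, z axes.
In Python, from plant import r gives the robot as it stands.
- The arm moves only by the tool play_rows, never from a script. Its argument "commands" is a list of rows, each an object with "hand": the gripper's target within -1 to 1 (fully open at 1, half-way at 0, shut at -1); "dp": the shift along the world's x, y, z each as a share of 0.05 m, from -1 to 1, a list of three; "yaw": the turn about the world's z as a share of 180 degrees, from -1 to 1. A call has 1 to 8 rows; each row shifts and turns the commanded pose from where the row before left it; what a row does not reach is not made up. A row lasts 1/12 s, in which the tool goes at most 41.7 mm and 7.16 degrees, less where a joint would pass 70% of its speed; a pose out of reach is approached as far as the arm can. A call with a number of a shift or a turn outside -1 to 1 is refused whole. A call with a gripper value outside its range is refused whole. The fingers move at their own pace and stop on an object; the grip force is fixed at half the most. Time passes only in rows, so rows that do not move let the fingers close. It gives the time, the measured TCP pose, the force, the opening and the grip force at its end, in the units of the state.
- r.sense(): the state, without advancing time (a new reading comes with each control period).
- r.snapshot(name): name is "side" or "top" or "wrist"; returns a dict with "frame" (480x640x3 uint8, blue, green, red), "fx", "fy", "cx", "cy" (pixels), "position" and "orientation" of the camera in the world. Camera axes: x right, y down, z forward; pixel columns grow to the right and rows downward; lengths in m; the calibration is good to about 2 mm. A picture is of the moment at which its call begins. There is no depth.
- r.job_done(): hands the job in; it is judged then, once.
The state is a dict: "t": time; "joint_positions": joint angles; "joint_velocities": joint speeds; "joint_torque": joint torques, N m; "eef_pos": TCP position; "tcp_rot": TCP orientation; "wrist_force": force on the tool from outside, world axes, zero at the start; "torque": the same for the moment, N m; "gripper_width": finger opening in m; "gripper_force": force on a finger pad.
Only numpy, scipy, OpenCV 4.12 (cv2) and the standard library are available. Lean on these libraries where they do the work, as an engineer would, in place of code of your own. Each camera call takes 0.05 s, during which the arm holds its last target. There are 200 camera calls.

## Task

Take the tall plug-in module out of the parking rack, push the docking bay's sprung dust flap open with the module's foot and, holding the flap open with it, slide the module down into the bay. Press it gently, with about 10 N and never more than 25 N, until you feel it fully home on the stop inside, which is set to a different depth each time. Leave it standing there upright with the flap resting on its side, and leave the short blanking plug in the rack.

Things in the scene. Friction and masses are not known exactly. Their poses are not given: they have to be found in the camera images.
- module: tall plug-in module, upright in a rack pocket. Grey shank 20 mm (x) by 30 (y), 92 long; collar 28 x 34, from 92 to 95 mm; black ribbed grip block 24 (x) by 28 (y), from 95 to 128 mm, the top. About 0.12 kg. Origin: centre of the foot's underside, z up. A half turn about z changes nothing. Grip the grip block from above, fingers closing along x.
- blank: short blanking plug in the rack's other pocket: same 20 x 30 mm foot, 62 mm tall in all, a 38 x 42 mm flange and a round knob 18 mm across on top. Origin: centre of its underside. Leave it where it stands.
- rack: fixed aluminium parking rack, 66 (x) x 130 (y) x 40 mm, with two pockets 30 mm deep (floors 10 mm above the desk) at y = -35 and +35 mm, 1.5 mm clearance on each side; the module's x lies along the rack's y. Origin: centre of its underside. Which pocket holds the module varies.
- bay: fixed docking bay: grey upright box 68 (x) x 60 (y), 125 mm tall, on a 100 x 74 mm foot plate. Open on top: well 44 (x) by 34 mm (y) under the flap. In it an adjustable stop, a flat black block, its face 62 to 86 mm below the rim: not measured, to be felt. Origin: centre of the underside; x towards the flap's hinge, at the robot's left; +y face (robot side) has the stop screw.
- slot (a point): point at the height of the bay's rim (125 mm above the desk) on the axis where the module belongs: 10 mm towards -x from the well's centre. Axes as the bay's. There the module has 2 mm clearance to the well's -x wall and to each y wall; on its +x side is the flap.
- flap (a joint): sprung flap, 40 x 31 mm, 6 mm under the rim, hinged at the well's +x side, opening down. 0 shut, about 1.0 rad resting on an inserted module. 2 N at the free edge starts it, 4 N at 1.0. It presses the module to the -x wall: it drags (3-5 N), stays where let go, even short of the stop. Let go off that wall, it is pushed over and lifted 1 to 3 mm: slide it to the wall before the last press.
- pin (a joint): small sprung presence pin in the middle of the module's place on the stop: 0 up, standing 4 mm above the stop; 0.004 (m) pressed level with the stop, module fully home. Weak spring, 0.5 N at most.
Things that resemble listed ones, but are neither listed nor needed, are in the scene too. Leave any orange look-alike of the module alone.

How it is judged (in metres and radians):
On the way, in this order (a step that is already met when the one before it is completed fails the run):
1. the module is lifted clear of the rack: its foot more than 60 mm above the desk (height (world z) of module above 0.06 m), for 0.1 s.
2. the flap is held open past 0.7 rad with the module's foot more than 30 mm below the bay's rim (value of joint flap above 0.7 rad and z of module in the frame of slot below -0.03 m and horizontal distance between module and slot below 0.012 m), for 0.2 s.
3. the module is home on the stop: the presence pin pressed 2.5 mm or more (value of joint pin above 0.0025 m and horizontal distance between module and slot below 0.008 m), for 0.2 s.
At the end, for the whole second after the job is handed in: the module stands in the bay, home on the stop (presence pin pressed 2.5 mm or more of 4), its foot within 8 mm of the slot point sideways, within 0.12 rad of upright, at rest and let go, the flap held open past 0.7 rad by its side; the blanking plug within 15 mm of where it stood (all of step 3 and angle between module's own z axis and vertical below 0.12 rad and value of joint flap above 0.7 rad and linear speed of module below 0.01 m/s and distance of blank from where it was at the start of the episode below 0.015 m); the robot touches nothing.
It fails at once if the module is pressed on the stop with more than 25 N (contact force between module and stop_c0 above 25 N).
It fails at once if the module is forced against the bay: its contacts with walls, flap and stop, added up, pass 45 N (contact force between module and bay above 45 N).
It fails at once if the hand presses on the bay or its flap with more than 10 N (contact force between any of the fingers, the arm and bay above 10 N).
It fails at once if the blanking plug is moved more than 30 mm (distance of blank from where it was at the start of the episode above 0.03 m).
It also fails if it takes over 61 s, if anything falls off the work surface, if the arm or the gripper's body presses on something with over 40 N, if the wrist force passes 120 N, or if a joint passes its speed limit or range.

## Working session

There is one attempt and no reset: what is moved stays moved. The work goes in short steps, Python scripts to look and compute and a tool call to move; the robot and the scene stay as the last step left them, time stands still between calls to the robot, and variables do not carry over. Pictures are saved under pics/ and viewed, at most 10 in all, crops included, and the job is handed in when it is done.

Besides the shell and the picture viewer there is one more tool, called after "Request:" as name(argument=value, ...) on one line, values as JSON. play_rows: Moves the arm, as the interface text tells. Its arguments: {"type":"object","properties":{"commands":{"type":"array"}},"required":["commands"]}

```bash
mkdir -p pics
cat > h.py <<'E'
import numpy as np, cv2, pickle
def snap(r,n,f):
    s=r.snapshot(n); cv2.imwrite('pics/'+f+'.png',s['frame']); pickle.dump(s,open(f+'.pkl','wb')); return s
def ray(s,u,v,z):
    R=np.array(s['orientation']).reshape(3,3); p=np.array(s['position'])
    d=R@np.array([(u-s['cx'])/s['fx'],(v-s['cy'])/s['fy'],1]); return p+d*(z-p[2])/d[2]
def proj(s,P):
    R=np.array(s['orientation']).reshape(3,3); c=R.T@(np.array(P)-s['position'])
    return c[0]/c[2]*s['fx']+s['cx'], c[1]/c[2]*s['fy']+s['cy']
E
python3 - <<'E'
from plant import r
from h import *
for n in('top','side'):
    s=snap(r,n,n+'1'); print(n,s['position'],np.round(s['orientation'],3).tolist(),s['fx'],s['cx'],s['cy'])
q=r.sense(); print(q['t'],q['eef_pos'],np.round(q['tcp_rot'],3).tolist(),q['wrist_force'],q['gripper_width'])
E
```

```text
top [ 0.35483054 -0.00452043  0.94729817] [[0.015, -0.997, 0.081], [-1.0, -0.014, 0.011], [-0.01, -0.081, -0.997]] 524.0075782489743 318.8770318487256 239.49751370740321
side [ 0.10668544 -0.78180212  0.70277495] [[0.929, -0.202, 0.31], [-0.37, -0.551, 0.748], [0.02, -0.809, -0.587]] 607.751839589884 313.6197478951648 235.1948381931543
0.1 [0.24348104 0.5484352  0.40363452] [[-0.914, 0.406, -0.001], [0.406, 0.914, -0.002], [0.0, -0.002, -1.0]] [-0.75973307 -0.01822925  0.08830791] 0.0878506640735257
```

View pics/top1.png

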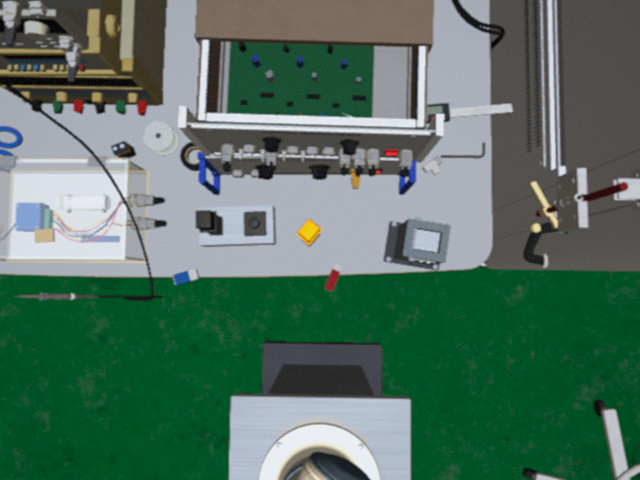

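View pics/side1.png

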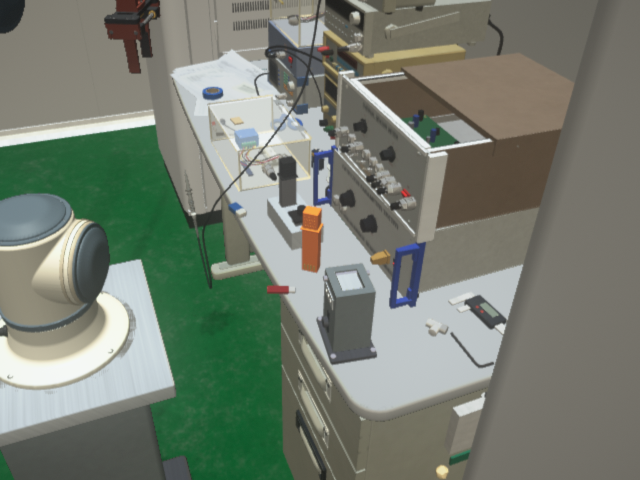

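The top view shows the rack at (236,226), with the module at (206,220) and the blank at (255,223). The orange decoy is at (309,232) and the bay at (420,243). I'll enlarge the rack and the bay.

Run:
```python
from h import *
f=cv2.imread('pics/top1.png')
a=cv2.resize(f[195:255,185:285],None,fx=7.5,fy=7.5,interpolation=cv2.INTER_CUBIC)[:300+150]
b=cv2.resize(f[210:275,375:465],None,fx=7.5,fy=7.5,interpolation=cv2.INTER_CUBIC)
cv2.imwrite('pics/a.png',a); cv2.imwrite('pics/b.png',b)
```

```text
(no output)
```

View pics/a.png

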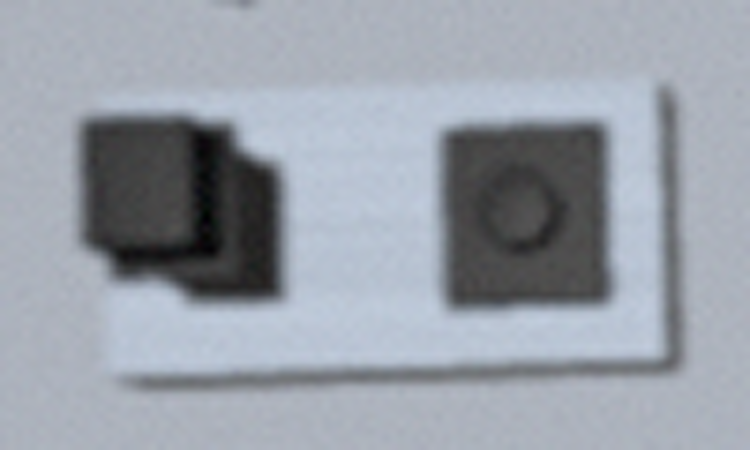

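View pics/b.png

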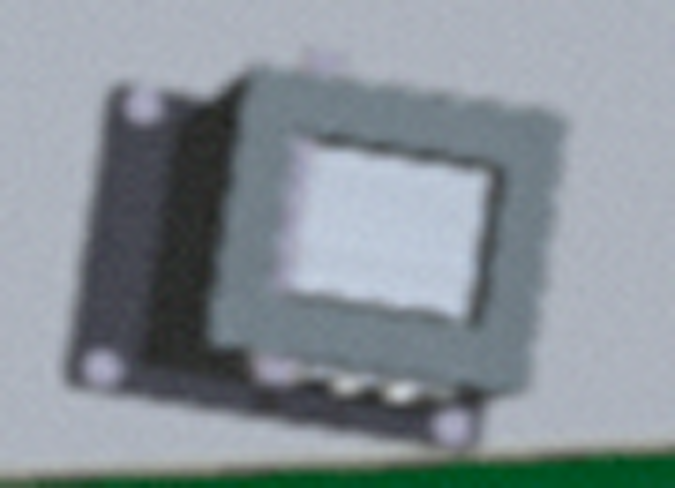

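Run:
```python
from h import *
s=pickle.load(open('top1.pkl','rb'))
def pts(l,ox,oy,z):
    return np.array([ray(s,ox+(x+.5)/7.5-.5,oy+(y+.5)/7.5-.5,z)[:2] for x,y in l])
def an(n,P):
    # TL TR BR BL
    e=lambda a,b:P[a]-P[b]
    print(n,P.mean(0).round(4),'horiz',[np.linalg.norm(v).round(4) for v in(e(0,1),e(3,2))],'vert',[np.linalg.norm(v).round(4) for v in(e(0,3),e(1,2))],
     'dir',[np.degrees(np.arctan2(v[1],v[0])).round(1) for v in (e(0,1),e(3,2),-e(3,0)*1,-e(2,1))])
an('rack',pts([(95,92),(655,80),(668,362),(112,378)],185,195,.04))
an('module',pts([(85,120),(195,118),(197,247),(90,247)],185,195,.138))
an('bay',pts([(250,70),(568,115),(525,392),(210,345)],375,210,.125))
an('well',pts([(300,140),(498,165),(470,322),(282,290)],375,210,.125))
print(pts([(520,208)],185,195,.072))
from plant import r
R=r.sense()['tcp_rot'];print(np.degrees(np.arctan2(R[1][1],R[0][1])))
```

```text
rack [0.4517 0.1512] horiz [np.float64(0.1308), np.float64(0.1291)] vert [np.float64(0.0671), np.float64(0.066)] dir [np.float64(92.0), np.float64(92.5), np.float64(5.3), np.float64(3.9)]
module [0.4499 0.1847] horiz [np.float64(0.0229), np.float64(0.0222)] vert [np.float64(0.0266), np.float64(0.027)] dir [np.float64(91.8), np.float64(90.8), np.float64(4.2), np.float64(2.7)]
bay [ 0.4227 -0.1643] horiz [np.float64(0.0672), np.float64(0.0663)] vert [np.float64(0.0586), np.float64(0.059)] dir [np.float64(82.7), np.float64(82.3), np.float64(-8.1), np.float64(-9.0)]
well [ 0.4229 -0.1641] horiz [np.float64(0.0417), np.float64(0.0397)] vert [np.float64(0.0318), np.float64(0.0336)] dir [np.float64(83.6), np.float64(81.1), np.float64(-6.8), np.float64(-10.2)]
[[0.4531675  0.11489485]]
66.06040289403356
```

Run:
```python
from h import *
s=pickle.load(open('top1.pkl','rb'));d=pickle.load(open('side1.pkl','rb'))
for u,v in((75,130),(110,165),(130,200),(148,250),(154,290)):
    print(u,v,[(z,np.round(ray(s,u,v,z)[:2],2).tolist(),np.round(proj(d,ray(s,u,v,z))).tolist()) for z in(0,.1,.2,.3)])
for n,z in(('mod',.138),):
    print(np.round(proj(d,(.450,.185,.138)),1), np.round(proj(d,(.4227,-.1643,.125)),1), np.round([proj(d,(.4227+a,-.1643+b,.125)) for a,b in((.034,-.026),(-.034,.026))],1))
cv2.imwrite('pics/c.png',cv2.resize(d['frame'][140:360,200:400],None,fx=2.7,fy=2.7,interpolation=cv2.INTER_CUBIC))
```

```text
75 130 [(0, [0.63, 0.46], [318.0, 145.0]), (0.1, [0.6, 0.41], [316.0, 118.0]), (0.2, [0.57, 0.36], [313.0, 86.0]), (0.3, [0.54, 0.31], [309.0, 48.0])]
110 165 [(0, [0.56, 0.39], [303.0, 163.0]), (0.1, [0.54, 0.35], [301.0, 133.0]), (0.2, [0.52, 0.31], [299.0, 99.0]), (0.3, [0.5, 0.27], [296.0, 59.0])]
130 200 [(0, [0.5, 0.35], [283.0, 175.0]), (0.1, [0.48, 0.32], [282.0, 144.0]), (0.2, [0.47, 0.28], [280.0, 108.0]), (0.3, [0.45, 0.24], [279.0, 67.0])]
148 250 [(0, [0.41, 0.32], [249.0, 191.0]), (0.1, [0.4, 0.28], [249.0, 158.0]), (0.2, [0.4, 0.25], [250.0, 120.0]), (0.3, [0.39, 0.21], [250.0, 76.0])]
154 290 [(0, [0.34, 0.3], [219.0, 200.0]), (0.1, [0.34, 0.27], [220.0, 166.0]), (0.2, [0.34, 0.24], [222.0, 126.0]), (0.3, [0.34, 0.21], [224.0, 81.0])]
[287.4 159.1] [349.8 278. ] [[378.3 283.5]
 [321.9 272.6]]
```

View pics/c.png

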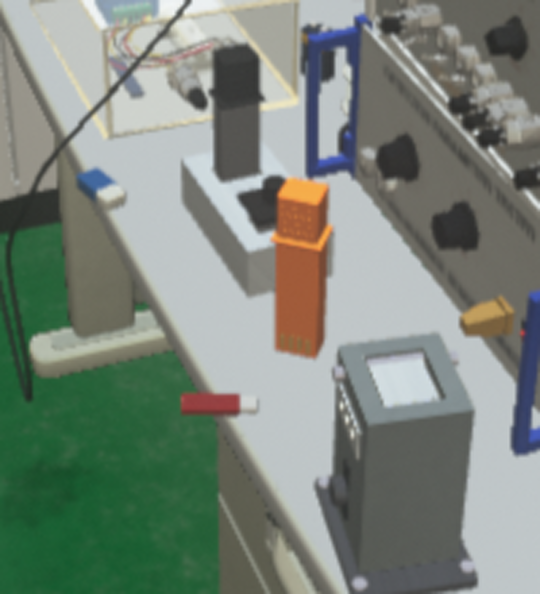

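The side view agrees with the top-view positions: the predicted points lie within about 3 px. The module top is at crop (236,55) and the well at (405,380). I'm moving to above the module now.

Request:
play_rows(commands=[{"hand": 1,"dp": [0.376,-0.66,0],"yaw": 0.0183},{"hand": 1,"dp": [0.376,-0.66,0],"yaw": 0.0183},{"hand": 1,"dp": [0.376,-0.66,0],"yaw": 0.0183},{"hand": 1,"dp": [0.376,-0.66,0],"yaw": 0.0183},{"hand": 1,"dp": [0.376,-0.66,0],"yaw": 0.0183},{"hand": 1,"dp": [0.376,-0.66,0],"yaw": 0.0183},{"hand": 1,"dp": [0.376,-0.66,0],"yaw": 0.0183},{"hand": 1,"dp": [0.376,-0.66,0],"yaw": 0.0183}])

```text
t: 0.77
eef_pos: [0.3943, 0.2827, 0.4042]
tcp_rot: [[-0.999, -0.045, -0.0], [-0.045, 0.999, -0.0], [0.0, -0.0, -1.0]]
wrist_force: [-0.4, -1.0, -0.0]
gripper_width: 0.0878
gripper_force: 0.0
```

Request:
play_rows(commands=[{"hand": 1,"dp": [0.376,-0.66,0],"yaw": 0},{"hand": 1,"dp": [0.376,-0.66,0],"yaw": 0},{"hand": 1,"dp": [0.37,-0.66,0],"yaw": 0},{"hand": 1,"dp": [0,0,0],"yaw": 0},{"hand": 1,"dp": [0,0,0],"yaw": 0}])

```text
t: 1.18
eef_pos: [0.4506, 0.1839, 0.404]
tcp_rot: [[-0.999, -0.038, -0.001], [-0.038, 0.999, -0.0], [0.001, -0.0, -1.0]]
wrist_force: [-0.1, 0.5, -0.2]
gripper_width: 0.0878
gripper_force: 0.0
```

Run:
```python
from plant import r
from h import *
s=snap(r,'wrist','w1'); q=r.sense(); R=np.array(q['tcp_rot'])
print(q['t'],q['eef_pos'],np.degrees(np.arctan2(R[1,1],R[0,1])),R[:,2])
print(s['position'],np.round(s['orientation'],3).tolist(),s['fx'])
print(proj(s,(.450,.185,.138)))
```

```text
1.2333 [0.4500915  0.18506892 0.40421561] 92.30887356304557 [-1.07050132e-03  2.64777311e-04 -9.99999392e-01]
[0.37265809 0.17992491 0.38317183] [[-0.039, 0.958, 0.284], [0.999, 0.037, 0.011], [0.0, 0.284, -0.959]] 407.544802736019
(np.float64(318.1686811138082), np.float64(251.7879056481299))
```

View pics/w1.png

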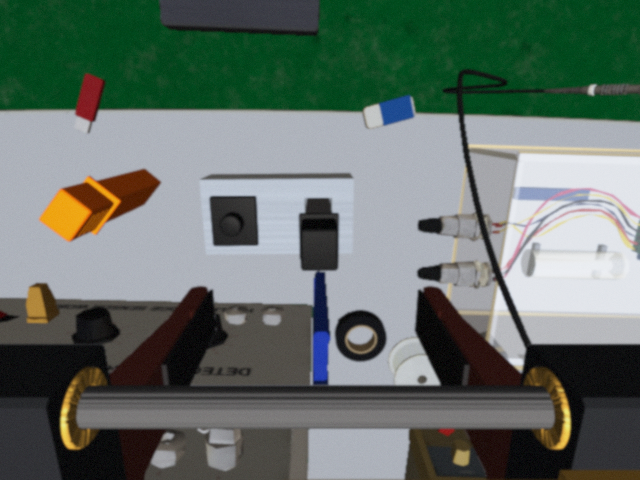

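Run:
```python
from h import *
s=pickle.load(open('top1.pkl','rb'));d=pickle.load(open('side1.pkl','rb'))
for uv in((215,191),(204,186),(201,156)):
  print(uv,[(round(z,2),np.round(ray(s,*uv,z)[:2],3).tolist(),np.round(proj(d,ray(s,*uv,z))).tolist()) for z in(0.02,.05,.1,.13,.16,.2)])
cv2.imwrite('pics/d.png',cv2.resize(s['frame'][140:245,190:300],None,fx=5.5,fy=5.5,interpolation=cv2.INTER_CUBIC))
w=pickle.load(open('w1.pkl','rb'))
print([np.round(proj(w,(x,.185,z))) .tolist() for x in (.436,.464) for z in (.138,.105)])
```

```text
(215, 191) [(0.02, [0.514, 0.193], [316.0, 203.0]), (0.05, [0.509, 0.187], [315.0, 192.0]), (0.1, [0.501, 0.176], [313.0, 174.0]), (0.13, [0.496, 0.17], [312.0, 163.0]), (0.16, [0.49, 0.163], [311.0, 151.0]), (0.2, [0.483, 0.155], [310.0, 134.0])]
(204, 186) [(0.02, [0.523, 0.213], [316.0, 197.0]), (0.05, [0.518, 0.206], [315.0, 187.0]), (0.1, [0.509, 0.194], [314.0, 169.0]), (0.13, [0.503, 0.187], [313.0, 158.0]), (0.16, [0.498, 0.18], [312.0, 146.0]), (0.2, [0.491, 0.171], [310.0, 129.0])]
(201, 156) [(0.02, [0.578, 0.221], [339.0, 191.0]), (0.05, [0.571, 0.213], [337.0, 181.0]), (0.1, [0.559, 0.201], [335.0, 163.0]), (0.13, [0.551, 0.194], [334.0, 152.0]), (0.16, [0.544, 0.187], [333.0, 141.0]), (0.2, [0.535, 0.177], [331.0, 125.0])]
[[319.0, 230.0], [319.0, 218.0], [317.0, 273.0], [317.0, 257.0]]
```

View pics/d.png

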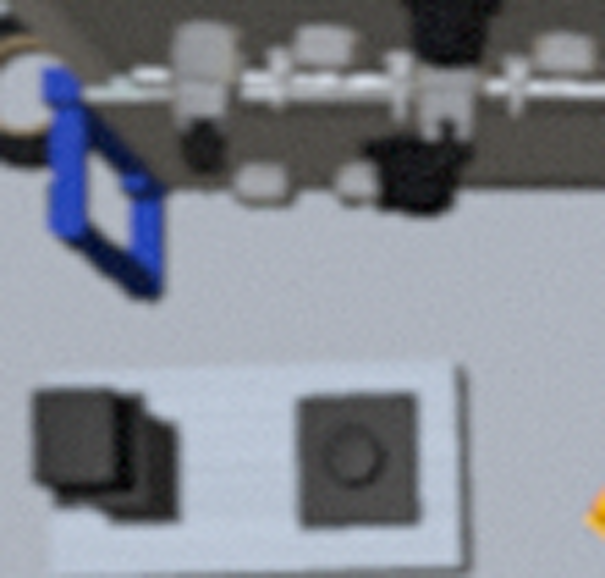

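The handle stays beyond x=0.505 and no higher than about 0.14 m, so it's clear of the gripper. I'm descending to grip.

Request:
play_rows(commands=[{"hand": 1,"dp": [0,0,-0.6],"yaw": 0},{"hand": 1,"dp": [0,0,-0.6],"yaw": 0},{"hand": 1,"dp": [0,0,-0.6],"yaw": 0},{"hand": 1,"dp": [0,0,-0.3],"yaw": 0},{"hand": 1,"dp": [0,0,-0.18],"yaw": 0},{"hand": 1,"dp": [0,0,0],"yaw": 0}])

```text
t: 1.73
eef_pos: [0.4489, 0.1866, 0.2883]
tcp_rot: [[-0.999, -0.044, -0.004], [-0.044, 0.999, -0.001], [0.004, -0.001, -1.0]]
wrist_force: [-0.5, 0.1, -0.5]
gripper_width: 0.0876
gripper_force: 0.0
```

Request:
play_rows(commands=[{"hand": -1,"dp": [0,0,0],"yaw": 0},{"hand": -1,"dp": [0,0,0],"yaw": 0},{"hand": -1,"dp": [0,0,0],"yaw": 0},{"hand": -1,"dp": [0,0,0],"yaw": 0},{"hand": -1,"dp": [0,0,0],"yaw": 0},{"hand": -1,"dp": [0,0,0],"yaw": 0},{"hand": -1,"dp": [0,0,0],"yaw": 0},{"hand": -1,"dp": [0,0,0],"yaw": 0}])

```text
t: 2.4
eef_pos: [0.45, 0.1853, 0.2907]
tcp_rot: [[-0.999, -0.042, 0.0], [-0.042, 0.999, 0.0], [-0.0, 0.0, -1.0]]
wrist_force: [-0.4, -0.3, -0.3]
gripper_width: 0.0379
gripper_force: 0.0
```

Request:
play_rows(commands=[{"hand": -1,"dp": [0,0,0],"yaw": 0},{"hand": -1,"dp": [0,0,0],"yaw": 0},{"hand": -1,"dp": [0,0,0],"yaw": 0},{"hand": -1,"dp": [0,0,0],"yaw": 0},{"hand": -1,"dp": [0,0,0],"yaw": 0},{"hand": -1,"dp": [0,0,0],"yaw": 0}])

```text
t: 2.9
eef_pos: [0.4499, 0.1854, 0.2906]
tcp_rot: [[-0.999, -0.042, -0.0], [-0.042, 0.999, -0.0], [0.0, -0.0, -1.0]]
wrist_force: [0.7, 0.3, 0.8]
gripper_width: 0.024
gripper_force: 30.0
```

Request:
play_rows(commands=[{"hand": -1,"dp": [0,0,0.3],"yaw": 0},{"hand": -1,"dp": [0,0,0.4],"yaw": 0},{"hand": -1,"dp": [0,0,0.5],"yaw": 0},{"hand": -1,"dp": [0,0,0.6],"yaw": 0},{"hand": -1,"dp": [0,0,0.6],"yaw": 0},{"hand": -1,"dp": [0,0,0.6],"yaw": 0},{"hand": -1,"dp": [0,0,0.5],"yaw": 0},{"hand": -1,"dp": [0,0,0],"yaw": 0}])

```text
t: 3.57
eef_pos: [0.4495, 0.1853, 0.4717]
tcp_rot: [[-0.999, -0.042, 0.008], [-0.042, 0.999, 0.003], [-0.009, 0.002, -1.0]]
wrist_force: [1.8, -0.7, 0.0]
gripper_width: 0.0238
gripper_force: 30.0
```

Request:
play_rows(commands=[{"hand": -1,"dp": [-0.064,-0.8,0],"yaw": -0.0062},{"hand": -1,"dp": [-0.064,-0.8,0],"yaw": -0.0062},{"hand": -1,"dp": [-0.064,-0.8,0],"yaw": -0.0062},{"hand": -1,"dp": [-0.064,-0.8,0],"yaw": -0.0062},{"hand": -1,"dp": [-0.064,-0.8,0],"yaw": -0.0062},{"hand": -1,"dp": [-0.064,-0.8,0],"yaw": -0.0062},{"hand": -1,"dp": [-0.064,-0.8,0],"yaw": -0.0062},{"hand": -1,"dp": [-0.064,-0.8,0],"yaw": -0.0062}])

```text
t: 4.23
eef_pos: [0.4237, -0.1364, 0.4645]
tcp_rot: [[-0.993, 0.114, -0.001], [0.114, 0.993, 0.0], [0.001, 0.0, -1.0]]
wrist_force: [2.0, 0.2, -0.6]
gripper_width: 0.0238
gripper_force: 30.0
```

Request:
play_rows(commands=[{"hand": -1,"dp": [-0.06,-0.7,0],"yaw": -0.006},{"hand": -1,"dp": [0,0,0],"yaw": 0},{"hand": -1,"dp": [0,0,-0.3],"yaw": 0},{"hand": -1,"dp": [0,0,-0.3],"yaw": 0},{"hand": -1,"dp": [0,0,0],"yaw": 0},{"hand": -1,"dp": [0,0,0],"yaw": 0},{"hand": -1,"dp": [0,0,0],"yaw": 0}])

```text
t: 4.82
eef_pos: [0.4214, -0.1691, 0.4359]
tcp_rot: [[-0.991, 0.131, 0.0], [0.131, 0.991, 0.0], [-0.0, 0.0, -1.0]]
wrist_force: [-0.6, -0.4, -1.9]
gripper_width: 0.0238
gripper_force: 30.0
```

Run:
```python
from plant import r
from h import *
w=snap(r,'wrist','w2'); d=snap(r,'side','s2'); q=r.sense(); R=np.array(q['tcp_rot'])
print(q['t'],q['eef_pos'],np.degrees(np.arctan2(R[1,1],R[0,1])),R[:,2],q['wrist_force'])
c=np.array([.4227,-.1643]); a=np.radians(82.4); X=np.array([np.cos(a),np.sin(a)]); Y=np.array([np.sin(a),-np.cos(a)])*-1
Y=np.array([-X[1],X[0]])
for n,s in(('w',w),('s',d)):
  print(n,'rim',[np.round(proj(s,(*(c+X*i*.034+Y*j*.030),.125)),1).tolist() for i,j in((1,1),(1,-1),(-1,-1),(-1,1))])
  f=np.array(q['eef_pos'])
  print(n,'foot',[np.round(proj(s,(*(f[:2]+X*i*.010+Y*j*.015),f[2]-.28)),1).tolist() for i,j in((1,1),(1,-1),(-1,-1),(-1,1))])
m=np.hstack([w['frame'][130:380,150:450], d['frame'][170:370,250:450].repeat(1,0)[:200].copy() if 0 else cv2.copyMakeBorder(d['frame'][150:400,280:420],0,0,0,0,0)])
print(m.shape)
cv2.imwrite('pics/e.png',cv2.resize(m,None,fx=1.8,fy=1.8,interpolation=cv2.INTER_CUBIC))
```

```text
4.9167 [ 0.42144421 -0.16918349  0.4365566 ] 82.44986054745343 [ 1.20138548e-03 -5.37387988e-04 -9.99999134e-01] [ 0.20684791  0.48673066 -1.72256535]
w rim [[370.5, 194.0], [367.3, 272.7], [277.5, 272.6], [275.5, 193.9]]
w foot [[331.4, 224.0], [330.9, 267.3], [301.1, 267.3], [300.7, 223.9]]
s rim [[324.3, 266.7], [362.1, 261.3], [376.5, 289.8], [336.6, 296.0]]
s foot [[339.7, 260.6], [359.5, 257.8], [363.7, 266.2], [343.6, 269.2]]
(250, 440, 3)
```

View pics/e.png

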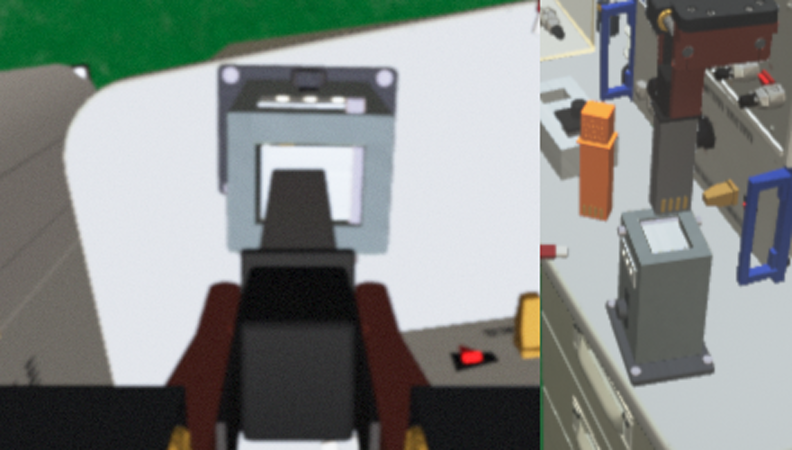

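The wrist view shows the rim about 1.5 mm nearer the robot and 0.9 mm further to -y than my estimate. The foot at (316.7,224) matches the prediction. I'm shifting to the slot axis, with 1 mm of margin from the wall, and lowering to just above the rim.

Request:
play_rows(commands=[{"hand": -1,"dp": [-0.026,-0.1,0],"yaw": 0},{"hand": -1,"dp": [0,0,-0.2],"yaw": 0},{"hand": -1,"dp": [0,0,-0.2],"yaw": 0},{"hand": -1,"dp": [0,0,-0.1],"yaw": 0},{"hand": -1,"dp": [0,0,0],"yaw": 0},{"hand": -1,"dp": [0,0,0],"yaw": 0}])

```text
t: 5.42
eef_pos: [0.42, -0.1746, 0.4098]
tcp_rot: [[-0.991, 0.132, -0.001], [0.132, 0.991, 0.001], [0.001, 0.001, -1.0]]
wrist_force: [-0.4, -0.1, -1.2]
gripper_width: 0.0236
gripper_force: 30.0
```

Run:
```python
from plant import r
from h import *
w=snap(r,'wrist','w3'); q=r.sense(); R=np.array(q['tcp_rot'])
print(q['t'],q['eef_pos'],np.degrees(np.arctan2(R[1,1],R[0,1])),q['wrist_force'])
cv2.imwrite('pics/f.png',cv2.resize(w['frame'][170:300,250:400],None,fx=4.5,fy=4.5,interpolation=cv2.INTER_CUBIC))
```

```text
5.4667 [ 0.42001862 -0.17458077  0.4103929 ] 82.40502380345565 [ 1.00356025 -0.39092631 -0.80018282]
```

View pics/f.png

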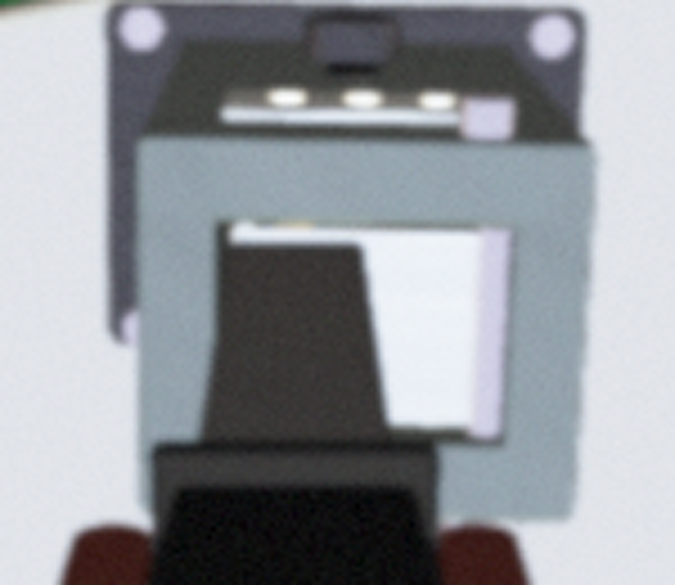

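Run:
```python
from h import *
s=pickle.load(open('w3.pkl','rb'))
px=lambda u,v:(250+(u+.5)/4.5-.5,170+(v+.5)/4.5-.5)
a=np.radians(82.4); X=np.array([np.cos(a),np.sin(a)]); Y=np.array([-X[1],X[0]])
T=np.array([.4200,-.1746])
def b(u,v,z): p=ray(s,*px(u,v),z)[:2]-T; return (np.array([p@X,p@Y])*1000).round(1)
for n,u,v,z in(('footL',225,245,.1304),('footR',358,245,.1304),('wTL',218,222,.125),('wTR',515,228,.125),('wBR',503,443,.125),('rimTL',138,138,.125),('rimTR',592,143,.125),('rimBR',573,520,.125),('wBL~',206,440,.125)): print(n,b(u,v,z))
```

```text
footL [-10.6  15.3]
footR [ 8.6 15.3]
wTL [-11.8  17.5]
wTR [32.  16.6]
wBR [ 31.3 -17.1]
rimTL [-23.3  30. ]
rimTR [42.7 29.3]
rimBR [ 42.6 -29.7]
wBL~ [-14.  -16.6]
```

Request:
play_rows(commands=[{"hand": -1,"dp": [0.004,0.024,0],"yaw": -0.0033},{"hand": -1,"dp": [0,0,-0.08],"yaw": 0},{"hand": -1,"dp": [0,0,-0.08],"yaw": 0},{"hand": -1,"dp": [0,0,-0.08],"yaw": 0},{"hand": -1,"dp": [0,0,-0.06],"yaw": 0},{"hand": -1,"dp": [0,0,0],"yaw": 0}])

```text
t: 5.97
eef_pos: [0.4203, -0.1733, 0.3955]
tcp_rot: [[-0.99, 0.142, 0.001], [0.142, 0.99, 0.0], [-0.001, 0.0, -1.0]]
wrist_force: [0.5, 0.3, 2.9]
gripper_width: 0.024
gripper_force: 30.0
```

Request:
play_rows(commands=[{"hand": -1,"dp": [0,0,-0.08],"yaw": 0},{"hand": -1,"dp": [0,0,-0.08],"yaw": 0},{"hand": -1,"dp": [0,0,-0.08],"yaw": 0},{"hand": -1,"dp": [0,0,-0.08],"yaw": 0},{"hand": -1,"dp": [0,0,0],"yaw": 0}])

```text
t: 6.38
eef_pos: [0.4202, -0.1737, 0.3784]
tcp_rot: [[-0.99, 0.143, -0.001], [0.143, 0.99, -0.001], [0.001, -0.001, -1.0]]
wrist_force: [0.8, -2.9, 1.8]
gripper_width: 0.0239
gripper_force: 30.0
```

Request:
play_rows(commands=[{"hand": -1,"dp": [0,0,-0.08],"yaw": 0},{"hand": -1,"dp": [0,0,-0.08],"yaw": 0},{"hand": -1,"dp": [0,0,-0.06],"yaw": 0},{"hand": -1,"dp": [0,0,-0.06],"yaw": 0},{"hand": -1,"dp": [0,0,0],"yaw": 0},{"hand": -1,"dp": [0,0,0],"yaw": 0}])

```text
t: 6.88
eef_pos: [0.4202, -0.1737, 0.3646]
tcp_rot: [[-0.99, 0.143, -0.002], [0.143, 0.99, -0.001], [0.002, -0.001, -1.0]]
wrist_force: [0.4, -5.5, -2.6]
gripper_width: 0.024
gripper_force: 30.0
```

Request:
play_rows(commands=[{"hand": -1,"dp": [-0.0014,-0.01,0],"yaw": 0},{"hand": -1,"dp": [-0.0014,-0.01,0],"yaw": 0},{"hand": -1,"dp": [-0.0014,-0.01,0],"yaw": 0},{"hand": -1,"dp": [0,0,0],"yaw": 0},{"hand": -1,"dp": [0,0,0],"yaw": 0}])

```text
t: 7.3
eef_pos: [0.4199, -0.175, 0.3655]
tcp_rot: [[-0.99, 0.143, -0.001], [0.143, 0.99, -0.0], [0.001, -0.0, -1.0]]
wrist_force: [-1.4, -4.2, -1.7]
gripper_width: 0.0239
gripper_force: 30.0
```

Request:
play_rows(commands=[{"hand": -1,"dp": [-0.0014,-0.01,0],"yaw": 0},{"hand": -1,"dp": [0,0,0],"yaw": 0},{"hand": -1,"dp": [0,0,0],"yaw": 0}])

```text
t: 7.55
eef_pos: [0.4199, -0.1754, 0.3656]
tcp_rot: [[-0.99, 0.142, -0.0], [0.142, 0.99, 0.0], [0.0, -0.0, -1.0]]
wrist_force: [-2.4, -5.2, -1.2]
gripper_width: 0.0238
gripper_force: 30.0
```

Request:
play_rows(commands=[{"hand": -1,"dp": [-0.0014,-0.01,0],"yaw": 0},{"hand": -1,"dp": [0,0,0],"yaw": 0},{"hand": -1,"dp": [0,0,0],"yaw": 0}])

```text
t: 7.8
eef_pos: [0.4199, -0.1758, 0.3658]
tcp_rot: [[-0.99, 0.142, 0.0], [0.142, 0.99, 0.0], [-0.0, 0.0, -1.0]]
wrist_force: [-1.3, -3.9, -1.3]
gripper_width: 0.0238
gripper_force: 30.0
```

Request:
play_rows(commands=[{"hand": -1,"dp": [-0.0014,-0.01,0],"yaw": 0},{"hand": -1,"dp": [0,0,0],"yaw": 0},{"hand": -1,"dp": [0,0,0],"yaw": 0}])

```text
t: 8.05
eef_pos: [0.4199, -0.1763, 0.3658]
tcp_rot: [[-0.99, 0.142, 0.0], [0.142, 0.99, 0.0], [-0.0, 0.0, -1.0]]
wrist_force: [-1.7, -2.3, 0.2]
gripper_width: 0.0243
gripper_force: 30.0
```

Run:
```python
from plant import r
q=r.sense(); print(q['t'],q['eef_pos'],q['wrist_force'],q['torque'])
```

```text
8.05 [ 0.41991066 -0.17626933  0.3657761 ] [-1.67938674 -2.25365088  0.24778722] [-0.63783346  0.35970408  0.02188066]
```

Request:
play_rows(commands=[{"hand": -1,"dp": [-0.0014,-0.01,0],"yaw": 0},{"hand": -1,"dp": [0,0,-0.06],"yaw": 0},{"hand": -1,"dp": [0,0,-0.06],"yaw": 0},{"hand": -1,"dp": [0,0,-0.06],"yaw": 0},{"hand": -1,"dp": [0,0,-0.06],"yaw": 0},{"hand": -1,"dp": [0,0,-0.06],"yaw": 0},{"hand": -1,"dp": [0,0,-0.06],"yaw": 0},{"hand": -1,"dp": [0,0,0],"yaw": 0}])

```text
t: 8.72
eef_pos: [0.4199, -0.1766, 0.3468]
tcp_rot: [[-0.99, 0.142, -0.0], [0.142, 0.99, 0.001], [0.0, 0.001, -1.0]]
wrist_force: [2.3, 2.6, -1.1]
gripper_width: 0.0237
gripper_force: 30.0
```

Request:
play_rows(commands=[{"hand": -1,"dp": [0,0,-0.02],"yaw": 0},{"hand": -1,"dp": [0,0,-0.02],"yaw": 0},{"hand": -1,"dp": [0,0,0],"yaw": 0}])

```text
t: 8.97
eef_pos: [0.4198, -0.1766, 0.3456]
tcp_rot: [[-0.99, 0.142, 0.0], [0.142, 0.99, 0.001], [0.0, 0.001, -1.0]]
wrist_force: [1.7, 5.4, 1.9]
gripper_width: 0.0239
gripper_force: 30.0
```

Request:
play_rows(commands=[{"hand": -1,"dp": [0.001,0.007,-0.02],"yaw": 0},{"hand": -1,"dp": [0,0,-0.02],"yaw": 0},{"hand": -1,"dp": [0,0,0],"yaw": 0},{"hand": -1,"dp": [0,0,0],"yaw": 0}])

```text
t: 9.3
eef_pos: [0.4199, -0.1764, 0.3436]
tcp_rot: [[-0.99, 0.142, 0.0], [0.142, 0.99, 0.0], [-0.0, 0.0, -1.0]]
wrist_force: [1.7, 4.0, 3.1]
gripper_width: 0.0235
gripper_force: 30.0
```

Request:
play_rows(commands=[{"hand": -1,"dp": [0,0,-0.02],"yaw": 0},{"hand": -1,"dp": [0,0,-0.02],"yaw": 0},{"hand": -1,"dp": [0,0,0],"yaw": 0}])

```text
t: 9.55
eef_pos: [0.4199, -0.1764, 0.3416]
tcp_rot: [[-0.99, 0.142, 0.0], [0.142, 0.99, 0.0], [-0.0, 0.0, -1.0]]
wrist_force: [1.4, 4.7, 3.3]
gripper_width: 0.0239
gripper_force: 30.0
```

Request:
play_rows(commands=[{"hand": -1,"dp": [0,0,-0.02],"yaw": 0},{"hand": -1,"dp": [0,0,-0.02],"yaw": 0},{"hand": -1,"dp": [0,0,0],"yaw": 0}])

```text
t: 9.8
eef_pos: [0.4199, -0.1764, 0.3396]
tcp_rot: [[-0.99, 0.142, 0.0], [0.142, 0.99, 0.0], [-0.0, 0.0, -1.0]]
wrist_force: [1.0, 5.0, 4.0]
gripper_width: 0.0238
gripper_force: 30.0
```

Request:
play_rows(commands=[{"hand": -1,"dp": [0,0,-0.02],"yaw": 0},{"hand": -1,"dp": [0,0,-0.02],"yaw": 0},{"hand": -1,"dp": [0,0,0],"yaw": 0}])

```text
t: 10.05
eef_pos: [0.4199, -0.1764, 0.3376]
tcp_rot: [[-0.99, 0.142, 0.0], [0.142, 0.99, 0.0], [-0.0, 0.0, -1.0]]
wrist_force: [1.4, 5.0, 3.0]
gripper_width: 0.0238
gripper_force: 30.0
```

Request:
play_rows(commands=[{"hand": -1,"dp": [0,0,-0.02],"yaw": 0},{"hand": -1,"dp": [0,0,-0.02],"yaw": 0},{"hand": -1,"dp": [0,0,0],"yaw": 0}])

```text
t: 10.3
eef_pos: [0.4199, -0.1764, 0.3356]
tcp_rot: [[-0.99, 0.142, 0.0], [0.142, 0.99, 0.0], [-0.0, 0.0, -1.0]]
wrist_force: [1.0, 4.3, 3.0]
gripper_width: 0.0236
gripper_force: 30.0
```

Request:
play_rows(commands=[{"hand": -1,"dp": [0,0,-0.02],"yaw": 0},{"hand": -1,"dp": [0,0,-0.02],"yaw": 0},{"hand": -1,"dp": [0,0,0],"yaw": 0}])

```text
t: 10.55
eef_pos: [0.4199, -0.1764, 0.3336]
tcp_rot: [[-0.99, 0.142, 0.0], [0.142, 0.99, 0.0], [-0.0, 0.0, -1.0]]
wrist_force: [0.3, 5.1, 2.9]
gripper_width: 0.0235
gripper_force: 30.0
```

Request:
play_rows(commands=[{"hand": -1,"dp": [0,0,-0.015],"yaw": 0},{"hand": -1,"dp": [0,0,-0.015],"yaw": 0},{"hand": -1,"dp": [0,0,0],"yaw": 0}])

```text
t: 10.8
eef_pos: [0.4199, -0.1764, 0.3322]
tcp_rot: [[-0.99, 0.142, 0.0], [0.142, 0.99, 0.0], [-0.0, 0.0, -1.0]]
wrist_force: [0.4, 4.4, 2.6]
gripper_width: 0.024
gripper_force: 30.0
```

Request:
play_rows(commands=[{"hand": -1,"dp": [0,0,-0.015],"yaw": 0},{"hand": -1,"dp": [0,0,-0.015],"yaw": 0},{"hand": -1,"dp": [0,0,0],"yaw": 0}])

```text
t: 11.05
eef_pos: [0.4199, -0.1764, 0.3307]
tcp_rot: [[-0.99, 0.142, 0.0], [0.142, 0.99, 0.0], [-0.0, 0.0, -1.0]]
wrist_force: [0.4, 5.5, 3.1]
gripper_width: 0.024
gripper_force: 30.0
```

Request:
play_rows(commands=[{"hand": -1,"dp": [0,0,-0.015],"yaw": 0},{"hand": -1,"dp": [0,0,-0.015],"yaw": 0},{"hand": -1,"dp": [0,0,0],"yaw": 0}])

```text
t: 11.3
eef_pos: [0.4199, -0.1764, 0.3292]
tcp_rot: [[-0.99, 0.142, 0.0], [0.142, 0.99, 0.0], [-0.0, 0.0, -1.0]]
wrist_force: [1.9, 5.3, 2.8]
gripper_width: 0.0237
gripper_force: 30.0
```

Request:
play_rows(commands=[{"hand": -1,"dp": [0,0,-0.015],"yaw": 0},{"hand": -1,"dp": [0,0,-0.015],"yaw": 0},{"hand": -1,"dp": [0,0,0],"yaw": 0}])

```text
t: 11.55
eef_pos: [0.4199, -0.1764, 0.3277]
tcp_rot: [[-0.99, 0.142, 0.0], [0.142, 0.99, 0.0], [-0.0, 0.0, -1.0]]
wrist_force: [0.8, 5.0, 3.7]
gripper_width: 0.0238
gripper_force: 30.0
```

Request:
play_rows(commands=[{"hand": -1,"dp": [0,0,-0.015],"yaw": 0},{"hand": -1,"dp": [0,0,-0.015],"yaw": 0},{"hand": -1,"dp": [0,0,0],"yaw": 0}])

```text
t: 11.8
eef_pos: [0.4199, -0.1764, 0.3262]
tcp_rot: [[-0.99, 0.142, 0.0], [0.142, 0.99, 0.0], [-0.0, 0.0, -1.0]]
wrist_force: [1.7, 6.2, 2.7]
gripper_width: 0.0237
gripper_force: 30.0
```

Request:
play_rows(commands=[{"hand": -1,"dp": [0,0,-0.015],"yaw": 0},{"hand": -1,"dp": [0,0,-0.015],"yaw": 0},{"hand": -1,"dp": [0,0,0],"yaw": 0}])

```text
t: 12.05
eef_pos: [0.4199, -0.1764, 0.3247]
tcp_rot: [[-0.99, 0.142, 0.0], [0.142, 0.99, 0.0], [-0.0, 0.0, -1.0]]
wrist_force: [0.3, 5.0, 3.8]
gripper_width: 0.0236
gripper_force: 30.0
```

Request:
play_rows(commands=[{"hand": -1,"dp": [0,0,-0.015],"yaw": 0},{"hand": -1,"dp": [0,0,-0.015],"yaw": 0},{"hand": -1,"dp": [0,0,0],"yaw": 0}])

```text
t: 12.3
eef_pos: [0.4199, -0.1764, 0.3232]
tcp_rot: [[-0.99, 0.142, 0.0], [0.142, 0.99, 0.0], [-0.0, 0.0, -1.0]]
wrist_force: [1.2, 4.6, 3.6]
gripper_width: 0.0238
gripper_force: 30.0
```

Request:
play_rows(commands=[{"hand": -1,"dp": [0,0,-0.015],"yaw": 0},{"hand": -1,"dp": [0,0,-0.015],"yaw": 0},{"hand": -1,"dp": [0,0,0],"yaw": 0}])

```text
t: 12.55
eef_pos: [0.4198, -0.1764, 0.3218]
tcp_rot: [[-0.99, 0.142, 0.0], [0.142, 0.99, 0.0], [-0.0, 0.0, -1.0]]
wrist_force: [0.5, 5.0, 4.4]
gripper_width: 0.0238
gripper_force: 30.0
```

Request:
play_rows(commands=[{"hand": -1,"dp": [0,0,-0.015],"yaw": 0},{"hand": -1,"dp": [0,0,0],"yaw": 0},{"hand": -1,"dp": [0,0,0],"yaw": 0}])

```text
t: 12.8
eef_pos: [0.4198, -0.1764, 0.3218]
tcp_rot: [[-0.99, 0.142, 0.001], [0.142, 0.99, 0.0], [-0.001, 0.0, -1.0]]
wrist_force: [-0.2, 6.4, 7.7]
gripper_width: 0.0239
gripper_force: 30.0
```

The TCP has stopped and the force is rising, so the module has reached the stop. I'm pressing a little more.

Request:
play_rows(commands=[{"hand": -1,"dp": [0,0,-0.01],"yaw": 0},{"hand": -1,"dp": [0,0,0],"yaw": 0},{"hand": -1,"dp": [0,0,0],"yaw": 0},{"hand": -1,"dp": [0,0,0],"yaw": 0}])

```text
t: 13.13
eef_pos: [0.4198, -0.1763, 0.3218]
tcp_rot: [[-0.99, 0.142, 0.001], [0.142, 0.99, -0.0], [-0.001, 0.0, -1.0]]
wrist_force: [-0.8, 5.8, 9.6]
gripper_width: 0.024
gripper_force: 30.0
```

Request:
play_rows(commands=[{"hand": -1,"dp": [0,0,-0.014],"yaw": 0},{"hand": -1,"dp": [0,0,0],"yaw": 0},{"hand": -1,"dp": [0,0,0],"yaw": 0},{"hand": -1,"dp": [0,0,0],"yaw": 0}])

```text
t: 13.47
eef_pos: [0.4197, -0.1763, 0.3218]
tcp_rot: [[-0.99, 0.142, 0.002], [0.142, 0.99, -0.0], [-0.002, -0.0, -1.0]]
wrist_force: [-2.0, 7.4, 12.2]
gripper_width: 0.0235
gripper_force: 30.0
```

Request:
play_rows(commands=[{"hand": -1,"dp": [0,0,0.034],"yaw": 0},{"hand": -1,"dp": [0,0,0],"yaw": 0},{"hand": 0.2,"dp": [0,0,0],"yaw": 0},{"hand": 0.2,"dp": [0,0,0],"yaw": 0},{"hand": 0.2,"dp": [0,0,0],"yaw": 0},{"hand": 0.2,"dp": [0,0,0],"yaw": 0},{"hand": 0.2,"dp": [0,0,0],"yaw": 0},{"hand": 0.2,"dp": [0,0,0],"yaw": 0}])

```text
t: 14.13
eef_pos: [0.4198, -0.1767, 0.3212]
tcp_rot: [[-0.99, 0.143, -0.0], [0.143, 0.99, -0.0], [0.0, -0.0, -1.0]]
wrist_force: [0.8, -0.7, 0.5]
gripper_width: 0.0524
gripper_force: 0.0
```

Request:
play_rows(commands=[{"hand": 0.2,"dp": [0,0,0],"yaw": 0},{"hand": 0.2,"dp": [0,0,0.3],"yaw": 0},{"hand": 0.2,"dp": [0,0,0.6],"yaw": 0},{"hand": 0.2,"dp": [0,0,0.6],"yaw": 0},{"hand": 0.2,"dp": [0,0,0.6],"yaw": 0},{"hand": 0.2,"dp": [0,0,0],"yaw": 0},{"hand": 0.2,"dp": [0,0,0],"yaw": 0}])

```text
t: 14.72
eef_pos: [0.4199, -0.1766, 0.4285]
tcp_rot: [[-0.99, 0.142, 0.004], [0.142, 0.99, -0.002], [-0.004, -0.002, -1.0]]
wrist_force: [0.5, -0.3, 0.4]
gripper_width: 0.0523
gripper_force: 0.0
```

Run:
```python
from plant import r
from h import *
w=snap(r,'wrist','w4'); d=snap(r,'side','s4'); q=r.sense()
print(q['t'],q['eef_pos'],q['wrist_force'],q['gripper_width'])
p=(.4198,-.1764); ztop=.3218-.163+.011
print('exp top', proj(w,(*p,ztop)),proj(d,(*p,ztop)))
A=cv2.resize(w['frame'][130:330,220:420],None,fx=2,fy=2,interpolation=cv2.INTER_CUBIC);B=cv2.resize(d['frame'][200:370,280:450],(400,400),interpolation=cv2.INTER_CUBIC)
cv2.imwrite('pics/g.png',np.hstack([A,B]))
```

```text
14.8167 [ 0.41984928 -0.1765849   0.42539922] [0.46119229 0.11977385 0.28064808] 0.052871553122336386
exp top (np.float64(317.2106725021522), np.float64(253.91633141188908)) (np.float64(353.2335138226144), np.float64(259.3630738037315))
```

View pics/g.png

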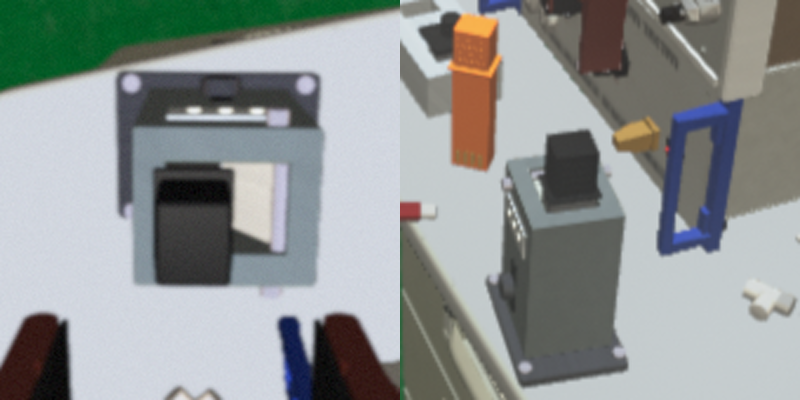

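The module stands upright in the bay with its top at (317,252), as expected, and the flap is on its side. With time to spare, I'll confirm it's seated by a gentle touch on its top with closed fingers. Contact should come at TCP z ≈ 0.352.

Request:
play_rows(commands=[{"hand": -1,"dp": [0,0,0],"yaw": 0},{"hand": -1,"dp": [0,0,0],"yaw": 0},{"hand": -1,"dp": [0,0,0],"yaw": 0},{"hand": -1,"dp": [0,0,0],"yaw": 0},{"hand": -1,"dp": [0,0,0],"yaw": 0},{"hand": -1,"dp": [0,0,0],"yaw": 0},{"hand": -1,"dp": [0,0,0],"yaw": 0},{"hand": -1,"dp": [0,0,0],"yaw": 0}])

```text
t: 15.48
eef_pos: [0.4198, -0.1765, 0.4264]
tcp_rot: [[-0.99, 0.142, 0.0], [0.142, 0.99, -0.0], [-0.0, -0.0, -1.0]]
wrist_force: [-0.8, -0.8, -0.2]
gripper_width: 0.0028
gripper_force: 0.0
```

Request:
play_rows(commands=[{"hand": -1,"dp": [0,0,-0.4],"yaw": 0},{"hand": -1,"dp": [0,0,-0.4],"yaw": 0},{"hand": -1,"dp": [0,0,-0.3],"yaw": 0},{"hand": -1,"dp": [0,0,-0.16],"yaw": 0},{"hand": -1,"dp": [0,0,0],"yaw": 0},{"hand": -1,"dp": [0,0,0],"yaw": 0}])

```text
t: 15.98
eef_pos: [0.4198, -0.1766, 0.3637]
tcp_rot: [[-0.99, 0.142, -0.0], [0.142, 0.99, 0.0], [0.0, 0.0, -1.0]]
wrist_force: [-0.5, 0.3, 1.7]
gripper_width: 0.0004
gripper_force: 0.0
```

Request:
play_rows(commands=[{"hand": -1,"dp": [0,0,-0.08],"yaw": 0},{"hand": -1,"dp": [0,0,-0.08],"yaw": 0},{"hand": -1,"dp": [0,0,-0.03],"yaw": 0},{"hand": -1,"dp": [0,0,0],"yaw": 0},{"hand": -1,"dp": [0,0,0],"yaw": 0}])

```text
t: 16.4
eef_pos: [0.4198, -0.1766, 0.354]
tcp_rot: [[-0.99, 0.142, 0.0], [0.142, 0.99, -0.0], [-0.0, -0.0, -1.0]]
wrist_force: [0.1, -0.5, -0.3]
gripper_width: 0.0003
gripper_force: 0.0
```

Request:
play_rows(commands=[{"hand": -1,"dp": [0,0,-0.02],"yaw": 0},{"hand": -1,"dp": [0,0,-0.02],"yaw": 0},{"hand": -1,"dp": [0,0,0],"yaw": 0},{"hand": -1,"dp": [0,0,0],"yaw": 0}])

```text
t: 16.73
eef_pos: [0.4198, -0.1765, 0.3519]
tcp_rot: [[-0.99, 0.142, -0.0], [0.142, 0.99, 0.0], [0.0, 0.0, -1.0]]
wrist_force: [0.3, -0.8, 0.0]
gripper_width: 0.0006
gripper_force: 0.0
```

Request:
play_rows(commands=[{"hand": -1,"dp": [0,0,-0.02],"yaw": 0},{"hand": -1,"dp": [0,0,-0.02],"yaw": 0},{"hand": -1,"dp": [0,0,0],"yaw": 0},{"hand": -1,"dp": [0,0,0],"yaw": 0}])

```text
t: 17.07
eef_pos: [0.4198, -0.1765, 0.3515]
tcp_rot: [[-0.99, 0.142, 0.002], [0.142, 0.99, -0.001], [-0.002, -0.001, -1.0]]
wrist_force: [-0.4, 0.2, 6.9]
gripper_width: 0.0004
gripper_force: 3.2
```

Contact came at 0.3515, so it's fully seated. One last press to about 11 N, then I'll retreat.

Request:
play_rows(commands=[{"hand": -1,"dp": [0,0,-0.02],"yaw": 0},{"hand": -1,"dp": [0,0,0],"yaw": 0},{"hand": -1,"dp": [0,0,0],"yaw": 0},{"hand": -1,"dp": [0,0,0],"yaw": 0}])

```text
t: 17.4
eef_pos: [0.4198, -0.1764, 0.3515]
tcp_rot: [[-0.99, 0.142, 0.003], [0.142, 0.99, -0.001], [-0.003, -0.001, -1.0]]
wrist_force: [-1.2, 1.3, 10.7]
gripper_width: 0.0004
gripper_force: 5.0
```

Request:
play_rows(commands=[{"hand": -1,"dp": [0,0,0.2],"yaw": 0},{"hand": -1,"dp": [0,0,0.6],"yaw": 0},{"hand": -1,"dp": [0,0,0.6],"yaw": 0},{"hand": -1,"dp": [0,0,0.4],"yaw": 0},{"hand": -1,"dp": [0,0,0],"yaw": 0},{"hand": -1,"dp": [0,0,0],"yaw": 0},{"hand": -1,"dp": [0,0,0],"yaw": 0}])

```text
t: 17.98
eef_pos: [0.4199, -0.1766, 0.4379]
tcp_rot: [[-0.99, 0.142, -0.001], [0.142, 0.99, 0.001], [0.001, 0.0, -1.0]]
wrist_force: [-0.1, -0.4, -0.7]
gripper_width: 0.0006
gripper_force: 0.0
```

```bash
python3 -c "
from plant import r
print(r.job_done())"
```

```text
the job is handed in; nothing more can be done
None
```

The job is handed in at about 18 s, with no verdict returned: the module stands upright in the bay, pressed onto the stop (wrist force peaked at about 12 N) and let go with the flap resting on its side, and the blanking plug was left untouched in the rack.

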